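# Pin the shank of a test grip in its coupling

## Task

The shank of the test grip has to be locked in its coupling on the bench. Swing the shank's lever upright until it meets its stop, which lines the shank's hidden cross-hole up with the hole in the top of the coupling; then take the long pin from the rack and push it straight down through, until its head sits on the coupling. Leave the short pin in the rack.

Things in the scene. Friction and masses are not known exactly. Their poses are not given: they have to be found in the camera images.
- coupling: Aluminium block, 60 x 52 mm, top 70 mm above the worktop, on a fixed dark base plate 100 x 140 mm. Origin: on the worktop under the hole's centre; z up, y along the steel shank lying in it (40 mm thick, axis at z = 40). A 20 mm wide hole goes straight down from the middle of the top through block and shank (16 mm there) to the base plate at z = 8. Turned up to 20 degrees.
- shaft (a joint): Turn a of the shank, rad: 0 = lever upright on its stop, cross-hole in line with the top hole; a > 0 = leaning to the coupling's -x (the robot's side), starts 0.6 to 0.85. Friction 0.15 N m: it stays where left. To raise it, push the lever near its tip from the -x side, rising with it along its arc (a level push can jam by friction), or pinch it and follow the arc.
- lever_tip (a point): Centre of the rounded tip of the 12 mm thick round steel lever on the shank's end, 69 mm from the shank's axis (the steel ends 6 mm beyond), parallel to the cross-hole. In the coupling's frame, mm: x = -69 sin a, y = 72, z = 40 + 69 cos a. The stop is a post on the lever's +x side, x = 10 to 25, up to z = 68.
- pin_long: Long steel pin, upright in one of the rack's two holes: shank 12 mm thick, 60 mm long, foot tapered to 7 mm; ringed dark head on top, 32 mm thick, 30 mm high, to be gripped; 0.12 kg. Origin: centre of the foot, z up. In the rack its foot is 6 mm and its head's top 96 mm above the worktop; 30 mm of it is in the hole. Seated in the coupling, its foot is at z = 10 mm.
- pin_short: Short steel pin, too short for the job, in the other hole of the rack (aluminium block 50 x 125 x 36 mm, holes 80 mm apart; the pins change places between starts): like the long one but its shank is 36 mm long and its head's top 72 mm above the worktop. Origin: centre of the foot.
Things that resemble listed ones, but are neither listed nor needed, are in the scene too. Leave any green look-alike of the pin_long alone. Of the things shaped like the coupling, the aluminium one is meant.

How it is judged:
By the outcome, as a careful person would: the job done as asked, in the order asked, and still so for the second after the job is handed in, with the robot touching nothing.
It also fails if it takes over 50 s, if anything falls off the work surface, if the arm or the gripper's body presses on something with over 40 N, if the wrist force passes 120 N, or if a joint passes its speed limit or range.

## Robot

A 6-joint arm with a two-finger parallel gripper is mounted at the origin on a cart in front of the work surface, level with it; the furniture and walls round the work are solid. World frame = base frame: x ahead of the robot, y to its left, z up, the work surface at z = 0. Lengths are in m, angles in rad, forces in N, time in s.
With the tool pointing down it reaches from about 0.3 to 0.75 m from the base axis. Payload 8.5 kg.
Tool frame: the origin (TCP) lies on the centre line of the jaws, within the pads' length; the fingertips stand 8 mm ahead of it and the grasp point (between the pads) lies 11 mm behind it; z points along the fingers, y is the line along which they close (so a half turn about z gives the same grasp; the last joint's range is limited). The gripper opens to 85 mm and grips with 20 to 120 N. Pads are 22 mm wide; open, the fingers measure 114 mm over their backs; the gripper's body (76 mm by 85 mm) begins 54 mm behind the grasp point. The pads swing forward as they close: fully open they stand 13 mm farther back than shut.
Start: joints at [1.101, 0.381, 1.297, -0, 1.464, -0.215], TCP at [0.139, 0.532, 0.218] pointing down, gripper open.
Joint ranges: [-3.11, 3.11], [-0.89, 2.33], [0.22, 2.48], [-1.42, 4.56], [0.17, 2.85], [-2.88, 2.88]. Speed limits (rad/s): [2.39, 2.39, 3.14, 3.14, 3.14, 3.14].

## Interface

Orientations are given as a unit quaternion [x, y, z, w].
In Python, from plant import bot, vision, look_for, cut_out gives the robot as it stands. The module is installed in compiled form; this text tells all that it offers.
- The arm moves only by the shell command python3 -m handwheel 'ROWS'. ROWS is JSON, a list of rows, each a list of 3 entries, a list of its own where there are three numbers: the shift along the tool's x, y, z in m, then the turn, a rotation vector about the tool's x, y, z in degrees, then the closure, from 0 (fully open) to 1 (shut). A call has exactly 8 rows; each row is the pose to reach, as a shift and turn from the pose commanded when the call began, along the tool's axes at that moment; what a row does not reach only later rows make up. A row lasts 1/12 s, in which the tool goes at most 41.7 mm and 7.16 degrees, less where a joint would pass 70% of its speed; a pose out of reach is approached as far as the arm can. A call with a gripper value outside its range is refused whole. The fingers move at their own pace and stop on an object; the grip force is fixed at half the most. Time passes only in rows, so rows that repeat a pose let the fingers close, or fill a call up. It gives the time, the measured TCP pose, the force, the opening and the grip force at its end, in the units of the state.
- bot.read_state(): the state, without advancing time (a new reading comes with each control period).
- vision.get_image(name): name is "scene" or "top" or "wrist"; returns the picture (400x640x3 uint8, blue, green, red); there is no depth.
- vision.camera_model(name): a dict with "mtx" (3x3 intrinsics, pixels), "k1" (the pictures are not rectified: a ray, as slopes to the right and down, at radius r is drawn at 1 + k1 r^2 times it, then the intrinsics apply), "eye" and "attitude" of the camera in the world. Camera axes: x right, y up, looking along -z (the intrinsics and any distortion apply to the point x, -y, -z); pixel columns grow to the right and rows downward; lengths in m; the calibration is good to about 2 mm. A picture is of the moment at which its call begins: read the wrist's pose just before it. camera_model takes no time and is no camera call; for the wrist camera it gives the pose at the moment of the call.
- bot.close_job(): hands the job in; it is judged then, once.
Trained networks look in the newest picture that a camera, given by its name, has taken for a name from the list of things; names that differ only in an ending like _2 or _b are one class to them, and where a whole thing is asked for, a point or a joint stands for the part that bears it (a point fixed in the world has none). Each returns a list of dicts, best first, with "conf" (0 to 1); they miss things now and then, are a little off and sometimes report something else, mostly with a low value. They report only what shows in the picture. A call takes as long as a camera call. They do not tell look-alikes from the thing itself.
- look_for(camera, query): "box" ([left, top, right, bottom] in pixels, round what is visible of it).
- cut_out(camera, query): "mask" (400x640 bool, what is visible of it) and "box" ([left, top, right, bottom] in pixels, round what is visible of it).
The state is a dict: "time_s": time; "q": joint angles; "joint_velocities": joint speeds; "tau": joint torques, N m; "tcp_pos": TCP position; "tcp_rot": TCP orientation; "contact_force": force on the tool from outside, world axes, zero at the start; "wrist_torque": the same for the moment, N m; "grip_width": finger opening in m; "finger_force": force on a finger pad.
Only numpy, scipy, OpenCV 4.12 (cv2) and the standard library are available. Lean on these libraries where they do the work, as an engineer would, in place of code of your own. Each camera call takes 0.05 s, during which the arm holds its last target. There are 200 camera calls.

## Working session

There is one attempt and no reset: what is moved stays moved. The work goes in short steps, Python scripts to look and compute and a shell command to move; the robot and the scene stay as the last step left them, time stands still between calls to the robot, and variables do not carry over. Pictures are saved under pics/ and viewed, at most 10 in all, crops included, and the job is handed in when it is done.

```bash
mkdir -p pics; cat > h.py <<'E'
import numpy as np, cv2
from scipy.spatial.transform import Rotation as R
from plant import bot, vision, look_for, cut_out
def att(m):
    a=np.array(m["attitude"]); return a if a.shape==(3,3) else R.from_quat(a).as_matrix()
def ray(m,uv):
    p=np.linalg.inv(np.array(m["mtx"]))@np.array([uv[0],uv[1],1.]); s=p[:2]/p[2]; u=s.copy()
    for _ in range(20): u=s/(1+m["k1"]*(u@u))
    return att(m)@np.array([u[0],-u[1],-1.])
def onz(m,uv,z):
    d=ray(m,uv); e=np.array(m["eye"]); return e+d*(z-e[2])/d[2]
def proj(m,P):
    c=att(m).T@(np.array(P)-np.array(m["eye"])); s=np.array([c[0],-c[1]])/-c[2]
    s=s*(1+m["k1"]*(s@s)); return (np.array(m["mtx"])@np.array([s[0],s[1],1]))[:2]
def tool(P):
    s=bot.read_state(); return R.from_quat(s["tcp_rot"]).inv().apply(np.array(P)-np.array(s["tcp_pos"]))
E
python3 - <<'E'
from h import *
s=bot.read_state(); print(s)
ims=[]
for c in ["scene","top"]:
    im=vision.get_image(c); cv2.imwrite(f"pics/{c}0.png",im); m=vision.camera_model(c); print(c,m)
    for q in ["coupling","pin_long","pin_short","lever_tip"]:
        print(c,q,[(np.round(d["box"]).tolist(),round(d["conf"],2)) for d in look_for(c,q)])
E
```

```text
{'time_s': 0.0, 'q': array([ 1.10065101e+00,  3.81215661e-01,  1.29824134e+00, -4.17790978e-05,
        1.46356541e+00, -2.15292914e-01]), 'joint_velocities': array([ 0.00058955, -0.00104394, -0.00029103,  0.00029878,  0.00043218,
       -0.00154363]), 'tau': array([-3.62285173e-04, -4.48466241e+01, -2.31272453e+01, -1.99880055e-04,
        4.80433664e-03,  3.30187402e-05]), 'tcp_pos': array([0.13852858, 0.53196225, 0.21730777]), 'tcp_rot': array([ 1.27079369e-01,  9.91892294e-01, -6.80281019e-04, -2.20673404e-04]), 'contact_force': array([-0.33121919,  0.24185484, -0.37480875]), 'wrist_torque': array([-0.01029169,  0.0123345 , -0.00669873]), 'finger_force': 0.0, 'grip_width': 0.08547188228884472}
scene {'mtx': array([[471.33949305,   0.        , 315.09080608],
       [  0.        , 471.33949305, 204.08071206],
       [  0.        ,   0.        ,   1.        ]]), 'k1': -0.09079569711396394, 'eye': array([-0.20505804, -0.67925012,  0.64426748]), 'attitude': array([ 0.46483634, -0.20422858, -0.34606791,  0.78895809])}
scene coupling [([278.0, 178.0, 333.0, 226.0], 0.84), ([229.0, 145.0
[... 173 characters left out ...]
ene lever_tip [([245.0, 146.0, 272.0, 186.0], 0.78), ([280.0, 177.0, 323.0, 213.0], 0.65)]
top {'mtx': array([[383.62144878,   0.        , 321.50664121],
       [  0.        , 383.62144878, 198.70524127],
       [  0.        ,   0.        ,   1.        ]]), 'k1': -0.08461780612158906, 'eye': array([ 0.43189065, -0.00459189,  1.15924554]), 'attitude': array([ 0.02339926, -0.04472369, -0.70285696,  0.70953813])}
top coupling [([180.0, 154.0, 232.0, 190.0], 0.9), ([251.0, 161.0, 299.0, 202.0], 0.77)]
top pin_long [([384.0, 202.0, 400.0, 217.0], 0.54), ([347.0, 208.0, 356.0, 220.0], 0.46)]
top pin_short []
top lever_tip [([178.0, 164.0, 222.0, 179.0], 0.81), ([251.0, 170.0, 285.0, 189.0], 0.61)]
```

```bash
python3 - <<'E'
import cv2,numpy as np
a=cv2.imread("pics/scene0.png")[120:320,200:460]; b=cv2.imread("pics/top0.png")[120:270,160:440]
a=cv2.resize(a,None,fx=1.5*2/2*1.0,fy=1.5,interpolation=3); a=cv2.resize(a,(390,300)); b=cv2.resize(b,(784,300+120)[:2] if 0 else (780,418))
cv2.imwrite("pics/a.png",cv2.resize(cv2.imread("pics/scene0.png")[130:310,210:450],(800,600),interpolation=3)); cv2.imwrite("pics/b.png",cv2.resize(cv2.imread("pics/top0.png")[120:270,160:440],(800,428),interpolation=3))
E
```

```text
(no output)
```

View pics/a.png

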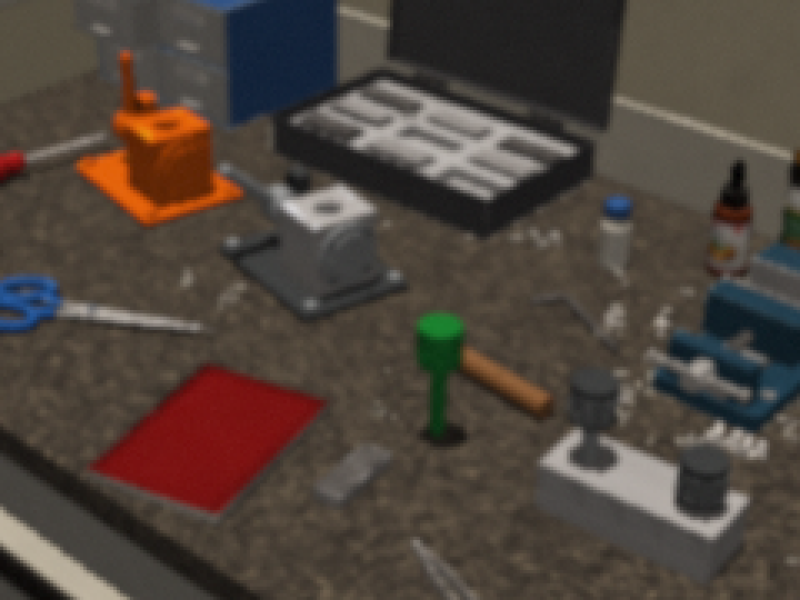

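View pics/b.png

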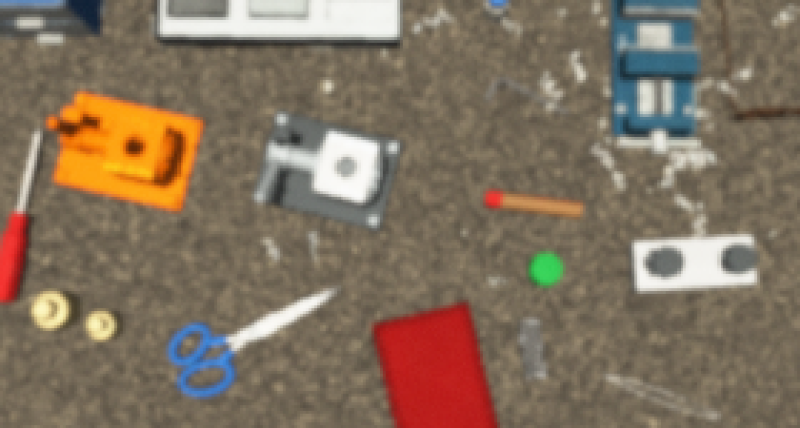

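The two views show these candidates:
- **Couplings:** the aluminium one is at top px (281,178) and scene (303,200). The orange look-alike is at top (206,172). The aluminium one is meant.
- **Pins:** the long pin is in the rack's left hole at scene (388,250) and top (392,212), with its shank showing and its head high. The short pin is at scene (420,272) and top (418,210). The green look-alike stands at scene (341,240) and is to be left alone.

The lever leans toward the robot.

```bash
python3 - <<'E'
from h import *
m=vision.camera_model("top"); f=lambda b:np.array(b)/2.857+[160,120]
T=lambda b,z:np.round(onz(m,f(b),z),4)
print("hole",T((347,166),.07))
c=[T(p,.008) for p in [(278,113),(400,140),(375,228),(255,200)]]
print("base",c,"ctr",np.mean(c,0))
for i,j in [(1,0),(2,3),(2,1),(3,0)]:
    d=c[j]-c[i]; print(np.linalg.norm(d),np.degrees(np.arctan2(d[1],d[0])))
print("pinL",T((664,262),.096),"pinS",T((738,258),.072))
c=[T(p,.036) for p in [(633,240),(755,236),(757,283),(636,291)]]; print("rack",c,np.mean(c,0))
s=vision.camera_model("scene")
print("pinL scene", onz(s,(210+593/3.333,130+378/3.333),.096))
print("hole scene", onz(s,(210+328/3.333,130+207/3.333),.07))
h=T((347,166),.07)
print(vision.camera_model("wrist")["eye"],R.from_quat(bot.read_state()["tcp_rot"]).as_matrix().round(3))
E
```

```text
hole [0.5954 0.0781 0.07  ]
base [array([0.6609, 0.1573, 0.008 ]), array([0.6333, 0.0271, 0.008 ]), array([0.5391, 0.0521, 0.008 ]), array([0.5674, 0.1792, 0.008 ])] ctr [0.600175 0.103925 0.008   ]
0.1330932004273697 78.03152434841616
0.13021251859940347 77.44732899380554
0.09746096654558681 -14.863253031100502
0.09603051598320195 -13.182441809044493
pinL [ 0.5005 -0.2353  0.096 ] pinS [ 0.5067 -0.316   0.072 ]
rack [array([ 0.5269, -0.216 ,  0.036 ]), array([ 0.5324, -0.3448,  0.036 ]), array([ 0.4833, -0.3461,  0.036 ]), array([ 0.4741, -0.2188,  0.036 ])] [ 0.504175 -0.281425  0.036   ]
pinL scene [ 0.50204397 -0.2361461   0.096     ]
hole scene [0.59436313 0.07973651 0.07      ]
[0.06305188 0.5530153  0.37406884] [[-0.968  0.252 -0.   ]
 [ 0.252  0.968 -0.   ]
 [-0.    -0.    -1.   ]]
```

```bash
python3 -m handwheel '[[[-0.03,-0.016,0],[0,0,0],1],[[-0.065,-0.036,0],[0,0,0],1],[[-0.1,-0.055,0],[0,0,0],1],[[-0.135,-0.074,0],[0,0,-1],1],[[-0.17,-0.093,0],[0,0,-2],1],[[-0.205,-0.112,0],[0,0,-2],1],[[-0.235,-0.129,0],[0,0,-2],1],[[-0.25,-0.137,0],[0,0,-2],1]]'
```

```text
time_s: 1.17
tcp_pos: [0.3484, 0.3342, 0.218]
tcp_rot: [0.111, 0.994, -0.0, 0.0]
contact_force: [-0.9, 0.7, -0.6]
grip_width: -0.0
finger_force: 0.0
```

```bash
python3 - <<'E'
from h import *
print(tool([.5236,.169,.217]), bot.read_state()["q"])
E
```

```text
[-0.20736221 -0.12240242  0.00122358] [ 5.19140763e-01  2.62466072e-01  1.47535718e+00 -7.55750584e-04
  1.40329305e+00 -8.28859136e-01]
```

```bash
python3 -m handwheel '[[[-0.03,-0.018,0],[0,0,0],1],[[-0.06,-0.035,0],[0,0,0],1],[[-0.09,-0.053,0],[0,0,0],1],[[-0.12,-0.071,0],[0,0,0],1],[[-0.15,-0.089,0],[0,0,0],1],[[-0.18,-0.107,0],[0,0,0],1],[[-0.205,-0.121,0],[0,0,0],1],[[-0.207,-0.122,0],[0,0,0],1]]'
python3 - <<'E'
from h import *
m=vision.camera_model("wrist"); im=vision.get_image("wrist"); cv2.imwrite("pics/w1.png",im)
print(m["eye"],att(m).round(3),bot.read_state()["tcp_pos"])
for q in ["coupling","lever_tip"]: print(q,[(np.round(d["box"]).tolist(),round(d["conf"],2)) for d in look_for("wrist",q)])
H=np.array([.595,.079,0]);y=np.radians(-13);u=np.array([np.cos(y),np.sin(y),0]);v=np.array([-np.sin(y),np.cos(y),0])
print("hole",proj(m,H+[0,0,.07]),[ (a,proj(m,H-.069*np.sin(a)*u+.072*v+[0,0,.04+.069*np.cos(a)]).round()) for a in (0,.6,.7,.8)])
E
```

```text
time_s: 1.83
tcp_pos: [0.5245, 0.1691, 0.2174]
tcp_rot: [0.112, 0.994, -0.0, 0.0]
contact_force: [-0.7, -0.7, -1.2]
grip_width: -0.0001
finger_force: 0.0
[0.44822246 0.18768251 0.37347841] [[ 0.222 -0.927 -0.301]
 [ 0.975  0.212  0.069]
 [ 0.    -0.309  0.951]] [0.52306551 0.17048623 0.21735043]
coupling [([233.0, 199.0, 340.0, 282.0], 0.96), ([396.0, 178.0, 549.0, 259.0], 0.66)]
lever_tip [([252.0, 219.0, 338.0, 265.0], 0.91), ([408.0, 207.0, 549.0, 258.0], 0.59)]
hole [255.94707218 257.24298353] [(0, array([320., 276.])), (0.6, array([320., 236.])), (0.7, array([320., 229.])), (0.8, array([320., 223.]))]
```

View pics/w1.png

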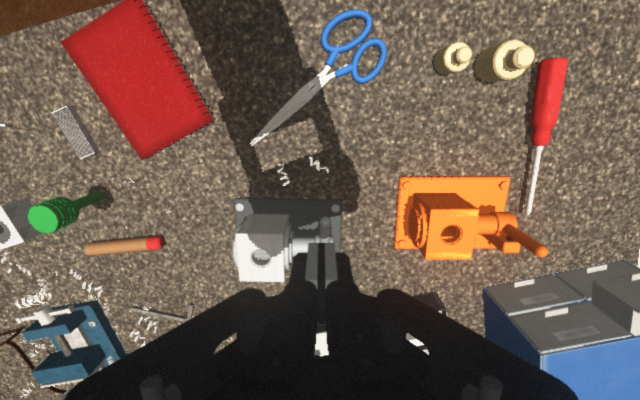

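The wrist view shows the aluminium coupling's hole at (260,258), 4 px from the predicted position, so the yaw is right. The lever is under the fingers at about (322,228). I'll go down on its -x side and push along the arc.

```bash
python3 -m handwheel '[[[0,0,0.03],[0,0,0],1],[[0,0,0.065],[0,0,0],1],[[0,0,0.1],[0,0,0],1],[[0,0,0.13],[0,0,0],1],[[-0.005,0,0.14],[0,0,0],1],[[-0.012,0,0.139],[0,0,0],1],[[-0.019,0,0.139],[0,0,0],1],[[-0.019,0,0.139],[0,0,0],1]]'
python3 -m handwheel '[[[-0.004,0,-0.004],[0,0,0],1],[[-0.008,0,-0.008],[0,0,0],1],[[-0.012,0,-0.011],[0,0,0],1],[[-0.016,0,-0.014],[0,0,0],1],[[-0.02,0,-0.0165],[0,0,0],1],[[-0.024,0,-0.019],[0,0,0],1],[[-0.028,0,-0.021],[0,0,0],1],[[-0.03,0,-0.022],[0,0,0],1]]'
```

```text
time_s: 2.65
tcp_pos: [0.5426, 0.1683, 0.0811]
tcp_rot: [0.11, 0.994, 0.0, 0.002]
contact_force: [0.1, -0.2, 0.2]
grip_width: 0.0002
finger_force: 0.0
time_s: 3.32
tcp_pos: [0.5699, 0.1616, 0.1012]
tcp_rot: [0.11, 0.994, 0.0, 0.0]
contact_force: [0.4, 0.5, 0.2]
grip_width: -0.0002
finger_force: 0.0
```

```bash
python3 - <<'E'
from h import *
P=np.array(bot.read_state()["tcp_pos"])-[.595,.080,0];y=np.radians(-13);print(P[0]*np.cos(y)+P[1]*np.sin(y),-P[0]*np.sin(y)+P[1]*np.cos(y),P[2],bot.read_state()["contact_force"])
im=vision.get_image("scene");cv2.imwrite("pics/s1.png",cv2.resize(im[130:250,240:400],(800,600),interpolation=3))
E
```

```text
-0.042838595900761514 0.0738426261114834 0.10120470772082318 [0.42425719 0.53687026 0.23204831]
```

View pics/s1.png

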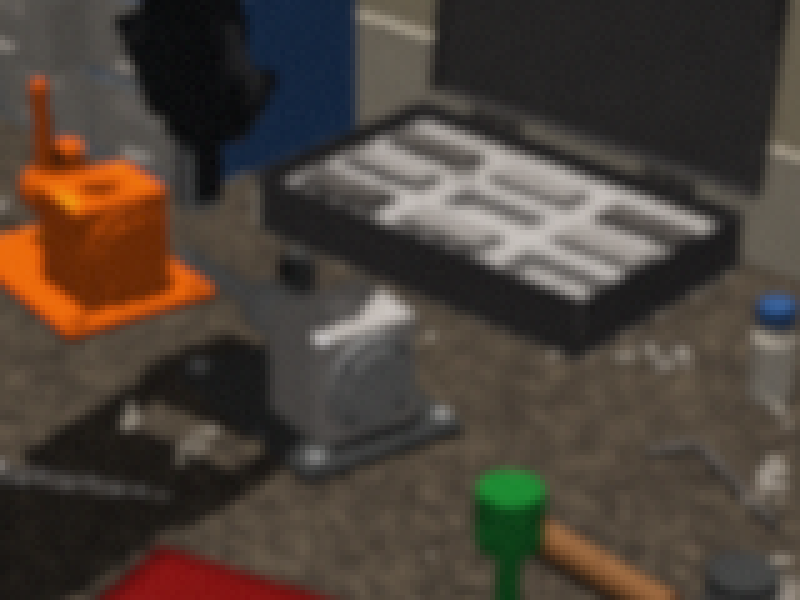

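```bash
python3 - <<'E'
from h import *
H=np.array([.595,.080,0]);y=np.radians(-13);u=np.array([np.cos(y),np.sin(y),0]);v=np.array([-np.sin(y),np.cos(y),0])
print([(d["box"],d["conf"]) for d in look_for("scene","lever_tip")])
for c in ("scene","top"):
    m=vision.camera_model(c); print(c,[(a,proj(m,H-.069*np.sin(a)*u+.072*v+[0,0,.04+.069*np.cos(a)]).round(1)) for a in (0,.5,.6,.7,.8,.9,1)], "tcp/tip",proj(m,bot.read_state()["tcp_pos"]),proj(m,bot.read_state()["tcp_pos"]-np.array([0,0,.008])))
E
```

```text
[([245.6, 148.2, 271.0, 185.9], 0.79), ([276.5, 177.5, 323.4, 211.9], 0.5)]
scene [(0, array([293.7, 169.1])), (0.5, array([283.3, 174.9])), (0.6, array([281.5, 176.6])), (0.7, array([279.7, 178.5])), (0.8, array([278.2, 180.6])), (0.9, array([276.8, 182.7])), (1, array([275.6, 185. ]))] tcp/tip [279.71986821 175.39966193] [279.82452515 178.09381842]
top [(0, array([254.5, 170. ])), (0.5, array([251.9, 182. ])), (0.6, array([251.6, 184.2])), (0.7, array([251.3, 186.3])), (0.8, array([251.1, 188.2])), (0.9, array([251., 190.])), (1, array([251. , 191.6]))] tcp/tip [250.36374835 185.29646477] [250.80288264 185.67066912]
```

```bash
python3 - <<'E'
from h import *
s=bot.read_state(); m=vision.camera_model("wrist"); im=vision.get_image("wrist")
P=np.array(s["tcp_pos"]); z=R.from_quat(s["tcp_rot"]).as_matrix()[:,2]
for k in (-.03,-.02,-.011,0,.008): print(k,proj(m,P+k*z).round(1))
cv2.imwrite("pics/w2.png",cv2.resize(im[170:320,220:420],(800,600),interpolation=3))
E
```

```text
-0.03 [318.6 274. ]
-0.02 [318.7 263.3]
-0.011 [318.8 254.8]
0 [318.9 245.5]
0.008 [319.  239.4]
```

View pics/w2.png

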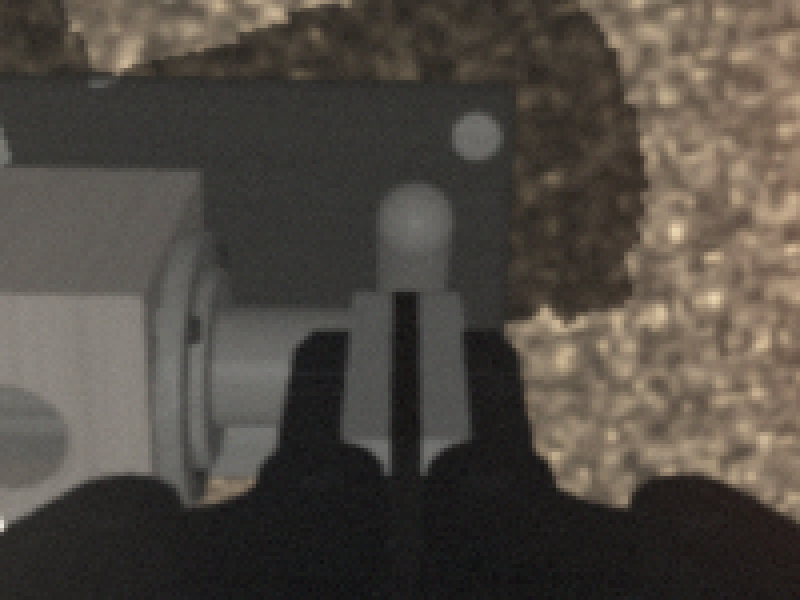

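```bash
python3 - <<'E'
from h import *
m=vision.camera_model("wrist")
y=np.radians(-13);u=np.array([np.cos(y),np.sin(y),0]);v=np.array([-np.sin(y),np.cos(y),0])
for H in ([.595,.080,0],):
  H=np.array(H)
  for a in (.6,.7,.8,.85,.9,1): print(a,proj(m,H-.069*np.sin(a)*u+.072*v+[0,0,.04+.069*np.cos(a)]).round(1), proj(m,H-.0*np.sin(a)*u+.072*v+[0,0,.04]).round(1))
# hole edge (66?,435)->  block top corner (202,170 bottom? )
p=lambda c:np.array(c)/4+[220,170]
for n,c,z in (("blk near corner top",(202,170),.008),("top near edge corner",(150,294),.07),("hole right edge",(68,436),.07),("base corner",(515,82),.008),("screw",(476,135),.01)):
  w=onz(m,p(c),z); d=w-H; print(n,w.round(4),(d@u).round(4),(d@v).round(4))
E
```

```text
0.6 [315.8 249.4] [316.8 260. ]
0.7 [316.  237.9] [316.8 260. ]
0.8 [316.1 227. ] [316.8 260. ]
0.85 [316.1 221.8] [316.8 260. ]
0.9 [316.2 216.9] [316.8 260. ]
1 [316.4 207.7] [316.8 260. ]
blk near corner top [0.5739 0.1165 0.008 ] -0.0288 0.0308
top near edge corner [0.5736 0.1175 0.07  ] -0.0293 0.0317
hole right edge [0.5973 0.0953 0.07  ] -0.0012 0.0154
base corner [0.5692 0.1875 0.008 ] -0.0493 0.0989
screw [0.5784 0.1769 0.01  ] -0.038 0.0907
```

The fingertips are right above the lever tip, which shows at wrist px (324,225) and gives a≈0.81. They rode over it, so I'll go back and push deeper.

```bash
python3 -m handwheel '[[[0.005,0.001,-0.01],[0,0,0],1],[[0.025,0.002,-0.01],[0,0,0],1],[[0.043,0.002,0],[0,0,0],1],[[0.043,0.002,0.02],[0,0,0],1],[[0.043,0.002,0.03],[0,0,0],1],[[0.038,0.002,0.031],[0,0,0],1],[[0.03,0.002,0.031],[0,0,0],1],[[0.028,0.002,0.031],[0,0,0],1]]'
python3 -m handwheel '[[[-0.005,0,-0.004],[0,0,0],1],[[-0.01,0,-0.008],[0,0,0],1],[[-0.015,0,-0.012],[0,0,0],1],[[-0.02,0,-0.015],[0,0,0],1],[[-0.025,0,-0.017],[0,0,0],1],[[-0.03,0,-0.019],[0,0,0],1],[[-0.035,0,-0.021],[0,0,0],1],[[-0.035,0,-0.021],[0,0,0],1]]'
python3 - <<'E'
from h import *
s=bot.read_state(); P=np.array(s["tcp_pos"])-[.5958,.0834,0];y=np.radians(-13);print(P[0]*np.cos(y)+P[1]*np.sin(y),-P[0]*np.sin(y)+P[1]*np.cos(y),P[2])
im=vision.get_image("wrist")
print([(np.round(d["box"]),d["conf"]) for d in look_for("wrist","lever_tip")])
cv2.imwrite("pics/w3.png",cv2.resize(im[170:320,220:420],(800,600),interpolation=3))
E
```

```text
time_s: 4.13
tcp_pos: [0.5446, 0.1694, 0.0708]
tcp_rot: [0.11, 0.994, 0.0, 0.001]
contact_force: [-0.2, 0.2, 0.4]
grip_width: -0.0004
finger_force: 0.0
time_s: 4.8
tcp_pos: [0.5776, 0.1619, 0.0913]
tcp_rot: [0.11, 0.994, 0.0, 0.001]
contact_force: [0.9, 0.3, -0.6]
grip_width: -0.0002
finger_force: 0.0
-0.0354040079284836 0.07236402008353544 0.09127939186350625
[(array([454., 199., 640., 252.]), 0.89), (array([203., 211., 333., 289.]), 0.76)]
```

View pics/w3.png

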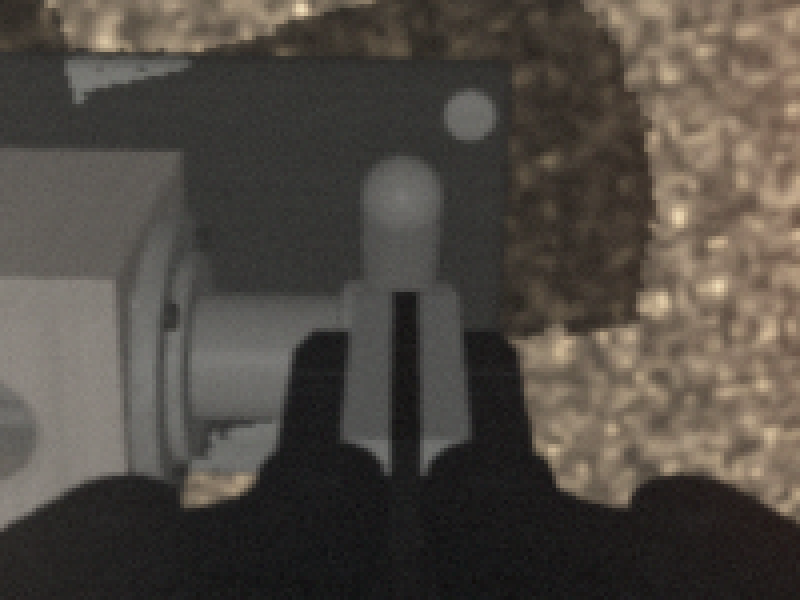

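The lever hasn't moved and its tip shows at px (320,217), so the finger skimmed over it again. The shut fingertips seem to reach less far down than I assumed. I'll go another 10 mm lower.

```bash
python3 -m handwheel '[[[0.01,0,-0.012],[0,0,0],1],[[0.03,0,-0.012],[0,0,0],1],[[0.05,0,0],[0,0,0],1],[[0.053,0,0.02],[0,0,0],1],[[0.053,0,0.032],[0,0,0],1],[[0.046,0,0.032],[0,0,0],1],[[0.035,0,0.031],[0,0,0],1],[[0.035,0,0.031],[0,0,0],1]]'
python3 -m handwheel '[[[-0.004,0,-0.004],[0,0,0],1],[[-0.008,0,-0.0075],[0,0,0],1],[[-0.012,0,-0.011],[0,0,0],1],[[-0.016,0,-0.0138],[0,0,0],1],[[-0.02,0,-0.016],[0,0,0],1],[[-0.024,0,-0.018],[0,0,0],1],[[-0.028,0,-0.0195],[0,0,0],1],[[-0.028,0,-0.0195],[0,0,0],1]]'
python3 - <<'E'
from h import *
s=bot.read_state(); P=np.array(s["tcp_pos"])-[.5958,.0834,0];y=np.radians(-13);print(P[0]*np.cos(y)+P[1]*np.sin(y),-P[0]*np.sin(y)+P[1]*np.cos(y),P[2])
im=vision.get_image("wrist")
cv2.imwrite("pics/w4.png",np.hstack([cv2.resize(im[180:280,270:370],(400,400),interpolation=3),cv2.resize(vision.get_image("scene")[150:230,250:330],(400,400),interpolation=3)]))
E
```

```text
time_s: 5.57
tcp_pos: [0.5446, 0.1693, 0.0606]
tcp_rot: [0.11, 0.994, 0.0, 0.001]
contact_force: [-0.4, 0.1, 0.2]
grip_width: 0.0002
finger_force: 0.0
time_s: 6.23
tcp_pos: [0.5702, 0.1636, 0.0803]
tcp_rot: [0.11, 0.994, 0.0, 0.0]
contact_force: [-1.4, -0.2, 2.5]
grip_width: 0.0002
finger_force: 1.0
-0.04301750543710983 0.07235764150673223 0.08028652971897038
```

View pics/w4.png

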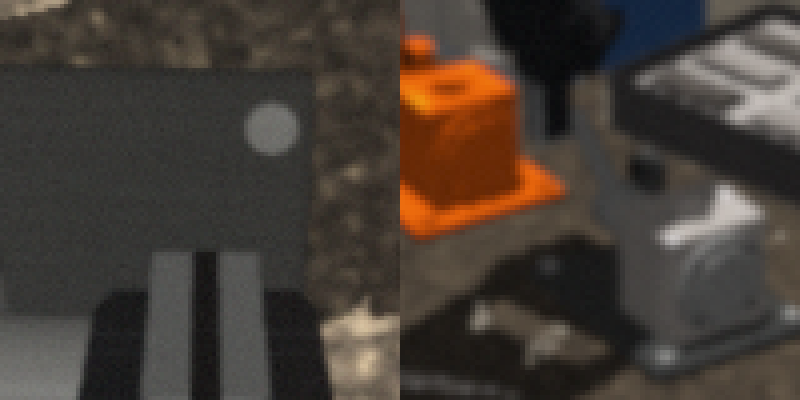

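Contact now, with about 2.5 N on the finger. The lever has moved upright-ward and its tip is hidden behind the finger. I'll continue the arc.

```bash
python3 -m handwheel '[[[-0.004,0,-0.0015],[0,0,0],1],[[-0.008,0,-0.003],[0,0,0],1],[[-0.012,0,-0.004],[0,0,0],1],[[-0.015,0,-0.0045],[0,0,0],1],[[-0.018,0,-0.005],[0,0,0],1],[[-0.021,0,-0.005],[0,0,0],1],[[-0.024,0,-0.005],[0,0,0],1],[[-0.024,0,-0.005],[0,0,0],1]]'
```

```text
time_s: 7.0
tcp_pos: [0.5938, 0.1583, 0.0843]
tcp_rot: [0.11, 0.994, 0.0, 0.0]
contact_force: [-0.5, 0.2, 0.5]
grip_width: -0.0002
finger_force: 0.2
```

```bash
python3 -m handwheel '[[[-0.0005,0,0],[0,0,0],1],[[-0.001,0,0],[0,0,0],1],[[-0.0015,0,0],[0,0,0],1],[[-0.002,0,0],[0,0,0],1],[[-0.0025,0,0],[0,0,0],1],[[-0.003,0,0],[0,0,0],1],[[-0.003,0,0],[0,0,0],1],[[-0.003,0,0],[0,0,0],1]]'
```

```text
time_s: 7.67
tcp_pos: [0.5961, 0.1578, 0.0845]
tcp_rot: [0.11, 0.994, -0.0, 0.0]
contact_force: [-1.4, -0.3, 0.7]
grip_width: -0.0
finger_force: 1.0
```

```bash
python3 -m handwheel '[[[-0.0005,0,0],[0,0,0],1],[[-0.001,0,0],[0,0,0],1],[[-0.0015,0,0],[0,0,0],1],[[-0.002,0,0],[0,0,0],1],[[-0.0025,0,0],[0,0,0],1],[[-0.003,0,0],[0,0,0],1],[[-0.003,0,0],[0,0,0],1],[[-0.003,0,0],[0,0,0],1]]'
```

```text
time_s: 8.33
tcp_pos: [0.5972, 0.1576, 0.0844]
tcp_rot: [0.11, 0.994, -0.0, -0.002]
contact_force: [-10.3, 1.3, 6.0]
grip_width: -0.0001
finger_force: 5.2
```

```bash
python3 -m handwheel '[[[-0.0005,0,0],[0,0,0],1],[[-0.001,0,0],[0,0,0],1],[[-0.0015,0,0],[0,0,0],1],[[-0.002,0,0],[0,0,0],1],[[-0.0025,0,0],[0,0,0],1],[[-0.003,0,0],[0,0,0],1],[[-0.003,0,0],[0,0,0],1],[[-0.003,0,0],[0,0,0],1]]'
```

```text
time_s: 9.0
tcp_pos: [0.5975, 0.1575, 0.0842]
tcp_rot: [0.109, 0.994, -0.0, -0.005]
contact_force: [-21.4, 2.4, 12.3]
grip_width: -0.0001
finger_force: 11.0
```

The force jumped to about 21 N with no travel, so the lever is on its stop. I'll back off, rise, and open the gripper.

```bash
python3 -m handwheel '[[[0.015,0,0],[0,0,0],1],[[0.035,0,0],[0,0,0],1],[[0.05,0,-0.02],[0,0,0],1],[[0.05,0,-0.06],[0,0,0],1],[[0.05,-0.035,-0.09],[0,0,0],0.5],[[0.05,-0.065,-0.11],[0,0,0],0.5],[[0.05,-0.072,-0.12],[0,0,0],0.5],[[0.05,-0.072,-0.12],[0,0,0],0.5]]'
python3 - <<'E'
from h import *
s=bot.read_state(); m=vision.camera_model("wrist"); im=vision.get_image("wrist")
H=np.array([.5958,.0834,0]);y=np.radians(-13);u=np.array([np.cos(y),np.sin(y),0]);v=np.array([-np.sin(y),np.cos(y),0])
print(s["tcp_pos"],s["q"],"hole",proj(m,H+[0,0,.07]),"tip",proj(m,H+.072*v+[0,0,.109]),"tcp",proj(m,s["tcp_pos"]))
print([(np.round(d["box"]),d["conf"]) for d in look_for("wrist","coupling")])
cv2.imwrite("pics/w5.png",cv2.resize(im[150:350,200:466],(798,600),interpolation=3))
E
```

```text
time_s: 9.67
tcp_pos: [0.5386, 0.0955, 0.2071]
tcp_rot: [0.111, 0.994, 0.0, 0.003]
contact_force: [1.0, 0.3, -0.4]
grip_width: 0.0423
finger_force: 0.0
[0.53858943 0.09550436 0.20707797] [-4.09308683e-02  3.80623922e-01  1.32970507e+00 -1.37493316e-04
  1.42523755e+00 -1.38917813e+00] hole [320.39474612 235.91274593] tip [396.72213623 253.81336333] tcp [318.88873724 245.48940966]
[(array([449., 155., 635., 239.]), 0.64), (array([282., 179., 404., 265.]), 0.62)]
```

View pics/w5.png

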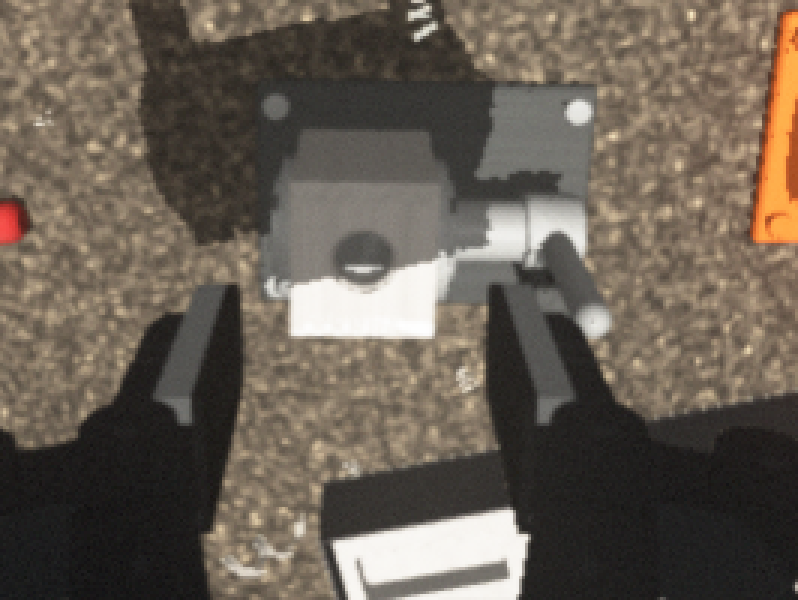

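The hole is at crop (363,258), or px (321,236), against a predicted (320,236). The lever tip at px (398,256) fits a≈0. The hole position stands, so next I'll go over to the long pin and turn 90°.

```bash
python3 -m handwheel '[[[-0.004,-0.03,0],[0,0,7],0],[[-0.008,-0.07,0],[0,0,14],0],[[-0.012,-0.11,0],[0,0,21],0],[[-0.016,-0.15,0],[0,0,28],0],[[-0.02,-0.19,0],[0,0,35],0],[[-0.025,-0.23,0],[0,0,42],0],[[-0.03,-0.27,0],[0,0,49],0],[[-0.033,-0.305,0],[0,0,56],0]]'
python3 - <<'E'
from h import *
print(tool([.501,-.2357,.207]),R.from_quat(bot.read_state()["tcp_rot"]).as_matrix().round(3))
E
```

```text
time_s: 10.43
tcp_pos: [0.5031, -0.209, 0.2026]
tcp_rot: [0.566, 0.825, 0.0, -0.001]
contact_force: [2.0, 0.9, -0.2]
grip_width: 0.0853
finger_force: 0.0
[-0.02414932 -0.01160937 -0.00448318] [[-0.36   0.933 -0.002]
 [ 0.933  0.36   0.002]
 [ 0.002 -0.001 -1.   ]]
```

```bash
python3 -m handwheel '[[[-0.01,-0.006,0],[0,0,7],0],[[-0.024,-0.012,0],[0,0,14],0],[[-0.024,-0.012,0],[0,0,21],0],[[-0.024,-0.012,0],[0,0,28],0],[[-0.024,-0.012,0],[0,0,34],0],[[-0.024,-0.012,0],[0,0,34],0],[[-0.024,-0.012,0],[0,0,34],0],[[-0.024,-0.012,0],[0,0,34],0]]'
python3 - <<'E'
from h import *
s=bot.read_state(); m=vision.camera_model("wrist"); im=vision.get_image("wrist")
print(s["tcp_pos"],s["q"].round(2),"head",proj(m,[.501,-.2357,.096]),"tcp",proj(m,s["tcp_pos"]))
for q in ("pin_long","pin_short"):
  for d in cut_out("wrist",q):
    b=d["box"]; print(q,np.round(b),d["conf"])
cv2.imwrite("pics/w6.png",cv2.resize(im[100:400,120:520],(800,600),interpolation=3))
E
```

```text
time_s: 11.1
tcp_pos: [0.5009, -0.2338, 0.2035]
tcp_rot: [0.779, 0.627, -0.0, -0.001]
contact_force: [-0.1, -0.4, -1.1]
grip_width: 0.0852
finger_force: 0.0
[ 0.50094422 -0.23380882  0.20352501] [-0.65  0.4   1.31  0.    1.43 -0.44] head [320.91592164 195.97392204] tcp [320.02559385 248.28020426]
pin_long [304. 174. 338. 213.] 0.71
pin_long [266.  42. 306.  82.] 0.55
pin_short [328. 232. 357. 270.] 0.92
```

View pics/w6.png

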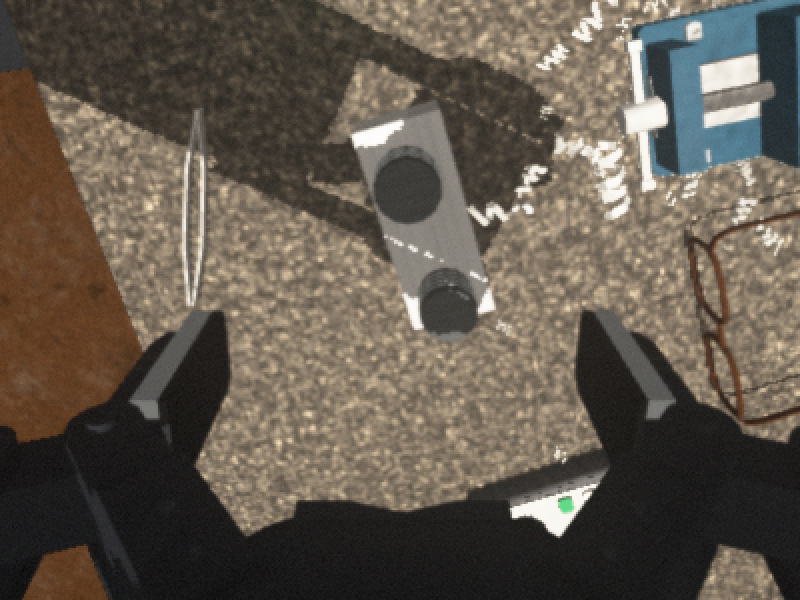

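The wrist view shows the long pin's head (top centre) at px (323,194) and the short pin at (344,255). The jaws straddle the long one. I'll work out the correction.

```bash
python3 - <<'E'
from h import *
m=vision.camera_model("wrist"); s=bot.read_state()
w=onz(m,(323.5-1.5,194),.096); print(w, onz(m,(344-1.5,255.5),.072), tool(w-[0,0,.017]))
print(R.from_quat(s["tcp_rot"]).as_matrix().round(3))
E
```

```text
[ 0.50224378 -0.23471318  0.096     ] [ 0.50735605 -0.31355975  0.072     ] [-0.00019823  0.00157644  0.12515342]
[[ 0.216  0.976 -0.   ]
 [ 0.976 -0.216  0.   ]
 [ 0.    -0.    -1.   ]]
```

```bash
python3 -m handwheel '[[[0,0.0015,0.03],[0,0,0],0],[[0,0.0015,0.065],[0,0,0],0],[[0,0.0015,0.095],[0,0,0],0],[[0,0.0015,0.12],[0,0,0],0],[[0,0.0015,0.132],[0,0,0],0],[[0,0.0015,0.1395],[0,0,0],0],[[0,0.0015,0.1395],[0,0,0],0.3],[[0,0.0015,0.1395],[0,0,0],0.5]]'
```

```text
time_s: 11.92
tcp_pos: [0.5025, -0.235, 0.0655]
tcp_rot: [0.78, 0.625, 0.0, 0.0]
contact_force: [0.0, -0.2, 0.3]
grip_width: 0.0635
finger_force: 0.0
```

```bash
python3 -m handwheel '[[[0,0,0],[0,0,0],0.6],[[0,0,0],[0,0,0],0.7],[[0,0,0],[0,0,0],0.8],[[0,0,0],[0,0,0],1],[[0,0,0],[0,0,0],1],[[0,0,0],[0,0,0],1],[[0,0,-0.003],[0,0,0],1],[[0,0,-0.006],[0,0,0],1]]'
python3 - <<'E'
from h import *
vision.get_image("scene"); m=vision.camera_model("scene")
for d in look_for("scene","pin_long"): print(np.round(d["box"]),d["conf"])
p=np.array(bot.read_state()["tcp_pos"]); print([proj(m,p+[0,0,k]).round(1) for k in (-.008,0,.015,.03)], proj(m,[.502,-.235,.072+.006]))
im=vision.get_image("wrist"); np.save("pics/w7.npy",im)
for q in ("pin_long","pin_short"):
  for d in look_for("wrist",q): print(q,np.round(d["box"]),d["conf"])
E
```

```text
time_s: 12.58
tcp_pos: [0.5021, -0.2347, 0.0713]
tcp_rot: [0.78, 0.625, 0.0, -0.0]
contact_force: [0.3, 0.2, -2.0]
grip_width: 0.0297
finger_force: 59.3
[337. 223. 352. 258.] 0.76
[378. 238. 394. 268.] 0.75
[277. 166. 333. 228.] 0.74
[array([386.3, 255.9]), array([386.6, 252.8]), array([387.1, 246.9]), array([387.7, 240.9])] [386.7996863  250.31674184]
pin_long [285. 219. 351. 306.] 0.8
pin_long [203.   4. 286.  62.] 0.64
pin_short [330. 309. 362. 352.] 0.58
```

Gripped: 59 N, width 30 mm. I'll lift it and carry it over the coupling.

```bash
python3 -m handwheel '[[[0,0,-0.01],[0,0,0],1],[[0,0,-0.025],[0,0,0],1],[[0,0,-0.045],[0,0,0],1],[[0,0,-0.065],[0,0,0],1],[[0,0,-0.09],[0,0,0],1],[[0.01,0,-0.11],[0,0,0],1],[[0.03,0.002,-0.12],[0,0,0],1],[[0.06,0.004,-0.12],[0,0,0],1]]'
python3 - <<'E'
from h import *
s=bot.read_state(); print(tool([.5956,.0825,.191]),s["grip_width"],s["finger_force"])
E
```

```text
time_s: 13.5
tcp_pos: [0.5198, -0.1784, 0.1942]
tcp_rot: [0.781, 0.624, 0.001, 0.003]
contact_force: [0.4, 0.1, -1.6]
grip_width: 0.0299
finger_force: 60.0
[0.27119766 0.01635619 0.00264485] 0.029917569544540484 60.02490699291229
```

```bash
python3 -m handwheel '[[[0.03,0.002,0],[0,0,0],1],[[0.068,0.004,0],[0,0,0],1],[[0.106,0.006,0],[0,0,0],1],[[0.144,0.008,0],[0,0,0],1],[[0.182,0.011,0],[0,0,0],1],[[0.22,0.014,0],[0,0,0],1],[[0.252,0.016,0],[0,0,0],1],[[0.269,0.0165,0],[0,0,0],1]]'
python3 -m handwheel '[[[0,0,0.005],[0,0,0],1],[[0,0,0.015],[0,0,0],1],[[0,0,0.025],[0,0,0],1],[[0,0,0.035],[0,0,0],1],[[0,0,0.04],[0,0,0],1],[[0,0,0.04],[0,0,0],1],[[0,0,0.04],[0,0,0],1],[[0,0,0.04],[0,0,0],1]]'
python3 - <<'E'
from h import *
s=bot.read_state(); H=np.array([.5956,.0825]); print(tool([.5956,.0825,s["tcp_pos"][2]]),R.from_quat(s["tcp_rot"]).as_matrix().round(3))
im=vision.get_image("wrist"); m=vision.camera_model("wrist"); sc=vision.get_image("scene"); ms=vision.camera_model("scene")
f=np.array([*s["tcp_pos"][:2],s["tcp_pos"][2]-.058])
print("foot",f,proj(m,f),proj(ms,f),"hole",proj(m,[*H,.07]),proj(ms,[*H,.07]))
for q in ("pin_long","coupling"):
  for d in look_for("scene",q): print(q,np.round(d["box"]),d["conf"])
cv2.imwrite("pics/w8.png",np.hstack([cv2.resize(im[180:380,220:420],(400,400),interpolation=3),cv2.resize(sc[130:230,250:350],(400,400),interpolation=3)]))
E
```

```text
time_s: 14.17
tcp_pos: [0.5941, 0.0854, 0.1915]
tcp_rot: [0.78, 0.626, 0.0, -0.0]
contact_force: [-0.3, -0.2, -1.7]
grip_width: 0.0297
finger_force: 60.0
time_s: 14.83
tcp_pos: [0.5941, 0.0814, 0.1513]
tcp_rot: [0.781, 0.625, 0.0, 0.0]
contact_force: [-0.1, 0.7, -1.6]
grip_width: 0.0295
finger_force: 60.0
[1.34716428e-03 1.20309265e-03 1.01755805e-06] [[ 0.219  0.976  0.001]
 [ 0.976 -0.219 -0.   ]
 [ 0.     0.001 -1.   ]]
foot [0.59413148 0.08144846 0.09332782] [320.13779715 213.04353096] [307.81676064 184.01637913] hole [321.60708163 201.67880454] [307.97002574 191.61938484]
pin_long [336. 219. 351. 259.] 0.72
pin_long [300. 152. 313. 184.] 0.51
coupling [281. 168. 333. 228.] 0.93
coupling [234. 147. 282. 198.] 0.91
coupling [299. 152. 316. 185.] 0.24
```

View pics/w8.png

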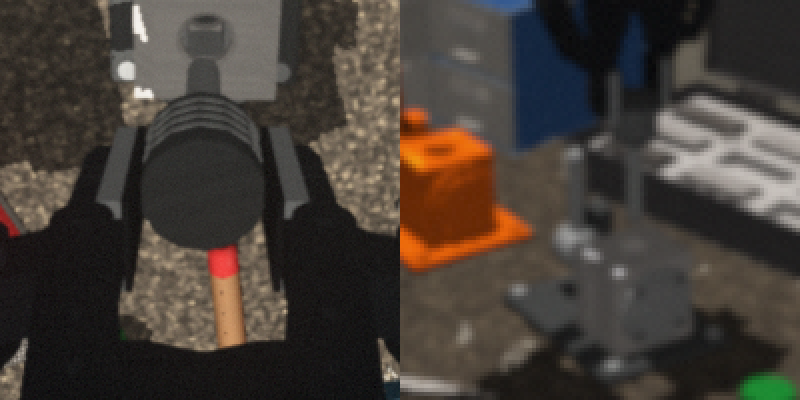

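The foot is at wrist px (322,211) and the hole at (323,198), so the pin lines up once I shift about 2 mm along tool x. The pad tips reach only to mid-head, so they will clear the block. Inserting.

```bash
python3 -m handwheel '[[[0.0023,0.0008,0.004],[0,0,0],1],[[0.0023,0.0008,0.012],[0,0,0],1],[[0.0023,0.0008,0.02],[0,0,0],1],[[0.0023,0.0008,0.026],[0,0,0],1],[[0.0023,0.0008,0.032],[0,0,0],1],[[0.0023,0.0008,0.037],[0,0,0],1],[[0.0023,0.0008,0.04],[0,0,0],1],[[0.0023,0.0008,0.04],[0,0,0],1]]'
```

```text
time_s: 15.7
tcp_pos: [0.5949, 0.0839, 0.1101]
tcp_rot: [0.78, 0.625, -0.0, -0.0]
contact_force: [0.1, -0.8, -1.5]
grip_width: 0.0297
finger_force: 60.0
```

```bash
python3 -m handwheel '[[[0,0,0.004],[0,0,0],1],[[0,0,0.008],[0,0,0],1],[[0,0,0.012],[0,0,0],1],[[0,0,0.016],[0,0,0],1],[[0,0,0.02],[0,0,0],1],[[0,0,0.024],[0,0,0],1],[[0,0,0.026],[0,0,0],1],[[0,0,0.026],[0,0,0],1]]'
```

```text
time_s: 16.37
tcp_pos: [0.5949, 0.0839, 0.0843]
tcp_rot: [0.78, 0.625, -0.0, -0.0]
contact_force: [0.0, -0.4, -1.1]
grip_width: 0.0295
finger_force: 60.0
```

```bash
python3 -m handwheel '[[[0,0,0.003],[0,0,0],1],[[0,0,0.006],[0,0,0],1],[[0,0,0.009],[0,0,0],1],[[0,0,0.011],[0,0,0],1],[[0,0,0.013],[0,0,0],1],[[0,0,0.0145],[0,0,0],1],[[0,0,0.0145],[0,0,0],1],[[0,0,0.0145],[0,0,0],1]]'
```

```text
time_s: 17.03
tcp_pos: [0.5952, 0.0839, 0.0704]
tcp_rot: [0.78, 0.625, 0.0, 0.0]
contact_force: [-0.7, 1.5, -0.6]
grip_width: 0.0296
finger_force: 60.1
```

```bash
python3 -m handwheel '[[[0,0,0.0005],[0,0,0],1],[[0,0,0.001],[0,0,0],1],[[0,0,0.0015],[0,0,0],1],[[0,0,0.002],[0,0,0],1],[[0,0,0.0025],[0,0,0],1],[[0,0,0.003],[0,0,0],1],[[0,0,0.003],[0,0,0],1],[[0,0,0.003],[0,0,0],1]]'
```

```text
time_s: 17.7
tcp_pos: [0.5953, 0.0839, 0.0702]
tcp_rot: [0.78, 0.625, 0.001, 0.001]
contact_force: [-7.2, -0.5, 20.5]
grip_width: 0.0297
finger_force: 62.2
```

Contact at about the expected seating height, with 20 N. I'll release and rise.

```bash
python3 -m handwheel '[[[0,0,-0.002],[0,0,0],1],[[0,0,-0.002],[0,0,0],0.6],[[0,0,-0.002],[0,0,0],0.3],[[0,0,-0.002],[0,0,0],0],[[0,0,-0.002],[0,0,0],0],[[0,0,-0.03],[0,0,0],0],[[0,0,-0.06],[0,0,0],0],[[0,0,-0.08],[0,0,0],0]]'
python3 - <<'E'
from h import *
s=bot.read_state(); print(s["tcp_pos"])
H=np.array([.5953,.0835])
for c in ("wrist","scene"):
  im=vision.get_image(c); m=vision.camera_model(c); np.save(f"pics/f_{c}.npy",im)
  print(c,"head top/bottom if seated",proj(m,[*H,.1]).round(1),proj(m,[*H,.07]).round(1),"if 5 mm high",proj(m,[*H,.105]).round(1))
  for q in ("pin_long","lever_tip"):
    for d in cut_out(c,q): print(q,np.round(d["box"]),round(d["conf"],2),d["mask"].sum())
E
```

```text
time_s: 18.37
tcp_pos: [0.5957, 0.0839, 0.1495]
tcp_rot: [0.78, 0.625, 0.001, 0.001]
contact_force: [0.2, 0.7, 0.7]
grip_width: 0.0852
finger_force: 0.0
[0.59568009 0.08387998 0.14952764]
wrist head top/bottom if seated [317.3 216.3] [317.4 203.4] if 5 mm high [317.3 218.7]
pin_long [298. 189. 342. 238.] 0.66 1745
lever_tip [300.  99. 346. 165.] 0.87 2009
scene head top/bottom if seated [307.5 181.3] [307.6 191.5] if 5 mm high [307.5 179.6]
pin_long [338. 224. 350. 259.] 0.75 318
pin_long [298. 180. 310. 197.] 0.47 175
lever_tip [290. 166. 322. 210.] 0.82 283
lever_tip [244. 144. 275. 186.] 0.71 227
```

The scene picture agrees: the head's box is where a seated pin's should be, and the lever tip's box starts at (290,166), matching upright. The robot is clear, so I'm handing in.

```bash
python3 -c "
from plant import bot
print(bot.close_job())"
```

```text
the job is handed in; nothing more can be done
None
```

The lever was pushed upright onto its stop, the long pin was pushed down through the coupling until it met firm resistance within about 1 mm of the expected seated height, and the short pin was left in the rack. The job was handed in at about 18.5 s; it returned no verdict.

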